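# Clear the chromatography bench after a run

### The job

The run is over, so clear the bench: stand the two amber sample vials in the two free bays of the white vial tray, put the empty clear vial with the red cap into the yellow tub for used vials, lay the guard column lengthwise on the foam of the blue column box beside the one already there, and lay the wrench flat in the grey tool tray. Keep the amber vials upright all the way and set the glass down, do not drop it. Leave the little beaker where it stands.

Things in the scene. Friction and masses are not known exactly. Their poses are not given: they have to be found in the camera images.
- amber_vial_1: Sample vial of dark amber glass with a white screw cap and a white paper label round its body; 62 mm tall: glass body 28 mm across up to 46 mm, rounded in to a 23 mm cap from 50 to 62 mm. Starts standing upright on the bench. Origin at the centre of its underside, z along its axis up to the cap. About 35 g.
- amber_vial_2: Second amber sample vial with a white cap, the same as the first (either may go in either free bay).
- clear_vial: Empty vial of clear glass with a red screw cap, no label; 62 mm tall: glass body 28 mm across up to 46 mm, rounded in to a 23 mm cap from 50 to 62 mm. Starts standing upright on the bench. Origin at the centre of its underside, z along its axis up to the cap. About 28 g.
- guard_column: Stainless steel guard column, lying: tube 12 mm in diameter, 56 mm long, between two hexagonal end nuts (14 mm long, 17 mm across flats, a flat down), a green plug 8 mm in diameter standing 10 mm out of each end; 104 mm overall; paper label round the tube's middle. Origin at its centre on the axis, 8.5 mm above what it lies on; x along its length (ends alike). 70 g.
- wrench: Small steel combination wrench lying flat on the bench: shaft 10 mm wide and 6 mm thick, 118 mm overall, a 19 mm ring at the -x end, 20 mm open jaws at the +x end. Origin at the underside of the middle of the shaft (also its balance point); x along the shaft, z up. About 50 g.
- vial_tray: White low vial tray, fixed: 54 (x) by 154 mm (y), walls 18 mm high, 4 mm thick, floor 4 mm thick; three 46 mm square bays in a row along y. The middle bay holds a fixed amber vial with a blue cap (top 66 mm above the bench); the free bays are centred at y = +50 and -50 mm. Origin at the centre of its underside.
- used_tub: Yellow plastic tub for used vials, fixed: 112 mm (x) by 130 mm (y), 55 mm high, walls and floor 4 mm thick, open on top. Two small used vials, 12 mm thick, lie fixed along its +x wall. Origin at the centre of its underside.
- column_box: Blue column box with a black foam bed, fixed: 124 (x) by 160 mm (y, its length), walls 22 mm high, 4 mm thick, foam surface (firm) 10 mm above the bench. A stored guard column with orange plugs is fixed in it along y at x = +42 mm, 19 mm wide; the free room is x = -58 to +32 mm. Origin at the centre of its underside.
- tool_tray: Grey plastic tool tray, fixed: 110 (x) by 180 mm (y, its length), walls 18 mm high, 4 mm thick, floor 4 mm thick. A screwdriver with an orange handle 18 mm thick is fixed in it along y at x = +40 mm; the free room is x = -51 to +31 mm. Origin at the centre of its underside.
- beaker: Small empty glass beaker, 60 mm tall and 48 mm across the rim, standing loose among the things to be sorted; it is not part of the job and stays where it is. Origin at the centre of its underside.

How it is judged:
At the end, for the whole second after the job is handed in: Amber vials stand in the two free bays (tilt < 0.15 rad); clear vial inside the tub; column on the foam beside the stored one, within 0.35 rad of lengthwise, 55 mm of mid-length; wrench flat on the tray floor, within 60 mm of mid-length; all released, at rest; beaker within 20 mm of its place (x of amber_vial_1 in the frame of vial_tray between -0.026 and 0.026 m and y of amber_vial_1 in the frame of vial_tray between -0.078 and 0.078 m and z of amber_vial_1 in the frame of vial_tray between 0 and 0.011 m and angle between each of amber_vial_1, amber_vial_2's own z axis and vertical below 0.15 rad and x of amber_vial_2 in the frame of vial_tray between -0.026 and 0.026 m and y of amber_vial_2 in the frame of vial_tray between -0.078 and 0.078 m and z of amber_vial_2 in the frame of vial_tray between 0 and 0.011 m and x of clear_vial in the frame of used_tub between -0.056 and 0.056 m and y of clear_vial in the frame of used_tub between -0.065 and 0.065 m and z of clear_vial in the frame of used_tub between 0 and 0.045 m and x of guard_column in the frame of column_box between -0.056 and 0.034 m and y of guard_column in the frame of column_box between -0.055 and 0.055 m and z of guard_column in the frame of column_box between 0.012 and 0.026 m and angle between the x axis of guard_column and the y axis of column_box, either way round below 0.35 rad and x of wrench in the frame of tool_tray between -0.052 and 0.036 m and y of wrench in the frame of tool_tray between -0.06 and 0.06 m and z of wrench in the frame of tool_tray between 0 and 0.012 m and angle between the z axis of wrench and the z axis of tool_tray, either way round below 0.15 rad and linear speed of each of amber_vial_1, amber_vial_2, clear_vial, guard_column, wrench below 0.02 m/s and distance of beaker from where it was at the start of the episode below 0.02 m); the robot touches nothing.
It fails at once if an amber vial is tipped more than about 40 degrees (angle between any of amber_vial_1, amber_vial_2's own z axis and vertical above 0.7 rad).
It fails at once if a glass vial is dropped (it falls freely at more than 1 m/s, that is from more than 5 cm) ((linear speed of amber_vial_1 above 1 m/s and contact force between the fingers and amber_vial_1 below 0.5 N) or (linear speed of amber_vial_2 above 1 m/s and contact force between the fingers and amber_vial_2 below 0.5 N) or (linear speed of clear_vial above 1 m/s and contact force between the fingers and clear_vial below 0.5 N)).
It fails at once if the beaker is pushed more than 20 mm or knocked over (distance of beaker from where it was at the start of the episode above 0.02 m or angle between beaker's own z axis and vertical above 0.5 rad).
It also fails if it takes over 125 s, if anything falls off the work surface, if the arm or the gripper's body presses on something with over 40 N, if the wrist force passes 120 N, or if a joint passes its speed limit or range.

### The arm

A 7-joint arm with a two-finger parallel gripper is mounted at the origin on the work surface. World frame = base frame: x ahead of the robot, y to its left, z up, the work surface at z = 0. Lengths are in m, angles in rad, forces in N, time in s.
With the tool pointing down it reaches from about 0.4 to 0.85 m from the base axis. Payload 4.5 kg.
Tool frame: the origin (TCP) lies on the centre line of the jaws, within the pads' length; the fingertips stand 14 mm ahead of it and the grasp point (between the pads) lies 5 mm behind it (r.tcp_to_tips is the z of the fingertips in the tool frame, in m); z points along the fingers, y is the direction in which the jaws open and shut (so a half turn about z gives the same grasp; the last joint's range is limited). The gripper opens to 88 mm and grips with 3 to 60 N. Pads are 18 mm wide; open, the fingers measure 123 mm over their backs; the gripper's body (75 mm by 187 mm) begins 45 mm behind the grasp point.
Start: joints at [1.136, 0.689, -0.195, 1.565, 0.157, 0.902, -0.215], TCP at [0.282, -0.558, 0.253] pointing down, gripper open.
Joint ranges: [-3.01, 3.01], [-0.46, 2.08], [-1.47, 1.51], [0.13, 2.56], [-1, 4.14], [0.04, 2.09], [-2.66, 2.66]. Speed limits (rad/s): [2.57, 2.57, 3.14, 3.14, 3.14, 3.14, 3.14].

### API

Orientations are given as a unit quaternion [x, y, z, w].
In Python, from plant import r, viewer gives the robot as it stands.
- The arm moves only by the shell command python3 -m inch 'ROWS' [FORCE]. ROWS is JSON, a list of rows, each a list of 3 entries, a list of its own where there are three numbers: the closure, from 0 (fully open) to 1 (shut), then the shift along the tool's x, y, z in cm, then the turn about the tool's z in degrees. In form: [[fingers, [x, y, z], yaw], ...]. A call has 1 to 20 rows; each row is the pose to reach, as a shift and turn from the pose commanded when the call began, along the tool's axes at that moment; what a row does not reach only later rows make up. A row lasts 1/10 s, in which the tool goes at most 50 mm and 8.59 degrees, less where a joint would pass 70% of its speed; a pose out of reach is approached as far as the arm can. A call with a gripper value outside its range is refused whole. The fingers move at their own pace and stop on an object; FORCE is the grip in N (left out, the last holds). Time passes only in rows, so rows that repeat a pose let the fingers close. It gives the time, the measured TCP pose, the force and the opening at its end, in the units of the state.
- r.get_state(): the state, without advancing time (a new reading comes with each control period).
- viewer.snapshot(name): name is "side" or "top" or "wrist"; returns the picture (400x640x3 uint8, red, green, blue); there is no depth.
- viewer.camera_params(name): a dict with "intrinsics" (3x3 intrinsics, pixels), "world_to_cam" (4x4, takes a point from world to camera coordinates). Camera axes: x right, y up, looking along -z (the intrinsics and any distortion apply to the point x, -y, -z); pixel columns grow to the right and rows downward; lengths in m; the calibration is good to about 2 mm. A picture is of the moment at which its call begins: read the wrist's pose just before it. camera_params takes no time and is no camera call; for the wrist camera it gives the pose at the moment of the call.
- r.finish_job(): hands the job in, once; it reports no verdict.
Trained networks look in the newest picture that a camera, given by its name, has taken for a name from the list of things; names that differ only in an ending like _2 or _b are one class to them, and where a whole thing is asked for, a point or a joint stands for the part that bears it (a point fixed in the world has none). Each returns a list of dicts, best first, with "p" (0 to 1); they miss things now and then, are a little off and sometimes report something else, mostly with a low value. They report only what shows in the picture. A call takes as long as a camera call.
- viewer.outline_of(camera, name): "pixels" (400x640 bool, what is visible of it) and "bbox" ([left, top, width, height] in pixels, round what is visible of it).
The state is a dict: "clock": time; "q": joint angles; "qd": joint speeds; "joint_torque": joint torques, N m; "tool_pos": TCP position; "eef_rot": TCP orientation; "contact_force": force on the tool from outside, world axes, zero at the start; "moment": the same for the moment, N m; "opening": opening from 0.0 (shut) to 1.0 (fully open).
Only numpy, scipy, OpenCV 4.12 (cv2) and the standard library are available. Lean on these libraries where they do the work, as an engineer would, in place of code of your own. Each camera call takes 0.05 s, during which the arm holds its last target.

## Working session

There is one attempt and no reset: what is moved stays moved. The work goes in short steps, Python scripts to look and compute and a shell command to move; the robot and the scene stay as the last step left them, time stands still between calls to the robot, and variables do not carry over. Pictures are saved under pics/ and viewed, and the job is handed in when it is done.

```bash
ls -la; mkdir -p pics; cat > h.py <<'E'
import numpy as np, cv2
from plant import r, viewer
def snap(c,n):
    im=viewer.snapshot(c); cv2.imwrite(f'pics/{n}.png',cv2.cvtColor(im,cv2.COLOR_RGB2BGR)); return im
def ray(P,u,v):
    K=np.array(P['intrinsics']);T=np.array(P['world_to_cam'])
    x=(u-K[0,2])/K[0,0];y=(v-K[1,2])/K[1,1]
    d=T[:3,:3].T@np.array([x,-y,-1.]);o=-T[:3,:3].T@T[:3,3]
    return o,d
def atz(P,u,v,z):
    o,d=ray(P,u,v); return o+d*(z-o[2])/d[2]
def proj(P,X):
    K=np.array(P['intrinsics']);T=np.array(P['world_to_cam'])
    c=T[:3,:3]@np.array(X)+T[:3,3]; return (K[0,2]+K[0,0]*c[0]/-c[2], K[1,2]+K[1,1]*-c[1]/-c[2])
E
python3 - <<'E'
from h import *
s=r.get_state(); print(s)
for c in ('top','side','wrist'):
    snap(c,c+'0'); P=viewer.camera_params(c); print(c,{k:np.round(np.array(v),4).tolist() if not isinstance(v,str) else v for k,v in P.items()})
E
```

```text
total 12
drwxr-xr-x  3 agent agent 4096 Dec  7 15:20 .
drwxr-xr-x 23 root  root  4096 Dec  7 15:20 ..
drwxr-xr-x  2 agent agent 4096 Dec  7 15:20 pics
{'clock': 0.0, 'q': array([ 1.13581819,  0.68998288, -0.1944878 ,  1.56630511,  0.15731508,
        0.90255015, -0.2150789 ]), 'qd': array([ 2.07637661e-04,  2.48542733e-05, -2.81164074e-04,  1.02702330e-03,
       -1.16915407e-03,  5.16315406e-04,  5.72233898e-04]), 'joint_torque': array([-4.53425546e-04, -5.27560222e+01, -1.26690689e+00, -1.53427774e+01,
       -5.26308117e-02,  6.55766795e-03,  1.84336059e-04]), 'tool_pos': array([ 0.28203954, -0.55706857,  0.25192043]), 'eef_rot': array([ 9.72645556e-01,  2.32292407e-01, -2.96410006e-04, -8.78313725e-04]), 'contact_force': array([-0.46082084,  0.75302987, -0.51691454]), 'moment': array([-0.03340289, -0.01854946,  0.07542623]), 'opening': 0.9969783873625583}
top {'intrinsics': [[432.5005, 0.0, 323.5564], [0.0, 432.5005, 194.6643], [0.0, 0.0, 1.0]], 'world_to_cam': [[-0.0687, -0.9976, -0.004, 0.0419], [0.9765, -0.0681, 0.2043, -0.5474], [-0.2041, 0.0101, 0.9789, -1.1848], [0.0, 0.0, 0.0, 1.0]]}
side {'intrinsics': [[474.576, 0.0, 329.659], [0.0, 474.576, 205.8393], [0.0, 0.0, 1.0]], 'world_to_cam': [[-0.6693, -0.7428, 0.0158, 0.3599], [0.5575, -0.4881, 0.6715, -0.3443], [-0.4911, 0.4583, 0.7408, -0.9601], [0.0, 0.0, 0.0, 1.0]]}
wrist {'intrinsics': [[287.876, 0.0, 321.8765], [0.0, 287.876, 196.5007], [0.0, 0.0, 1.0]], 'world_to_cam': [[0.4524, -0.8918, -0.001, -0.6239], [0.8506, 0.4318, -0.2999, 0.0422], [0.2679, 0.1348, 0.954, -0.3912], [0.0, 0.0, 0.0, 1.0]]}
```

View pics/top0.png

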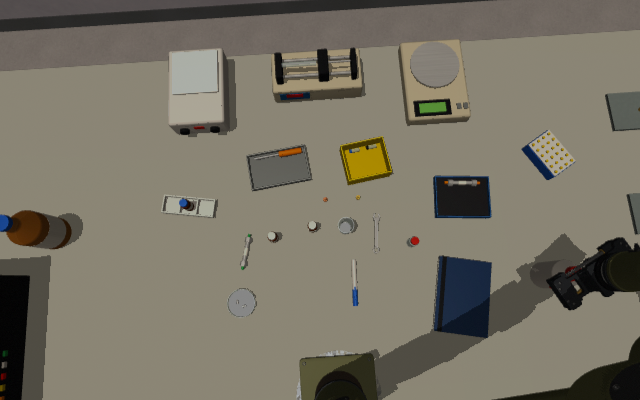

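View pics/side0.png

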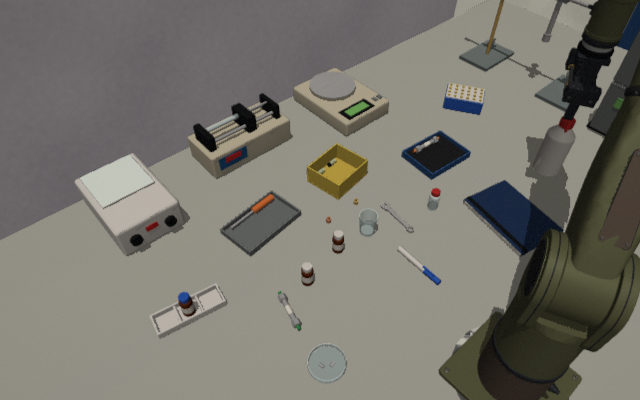

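```bash
python3 - <<'E'
from h import *
P={c:viewer.camera_params(c) for c in('top','side')}
for n,z in [('amber_vial_1',.03),('clear_vial',.03),('guard_column',.0085),('wrench',.003),('vial_tray',.018),('used_tub',.055),('column_box',.022),('tool_tray',.018),('beaker',.03)]:
  for c in ('top',):
    for d in viewer.outline_of(c,n):
      if d['p']<.2: continue
      m=d['pixels'].astype(np.uint8)
      (cx,cy),(w,h),a=cv2.minAreaRect(cv2.findNonZero(m))
      b=cv2.boxPoints(((cx,cy),(w,h),a))
      M=cv2.moments(m,True); mx,my=M['m10']/M['m00'],M['m01']/M['m00']
      print(n,c,round(d['p'],2),np.round(d['bbox']),'c',np.round(atz(P[c],mx,my,z)[:2],3),'rect',np.round(atz(P[c],cx,cy,z)[:2],3),'cor',np.round([atz(P[c],*q,z)[:2] for q in b],3).tolist())
E
```

```text
amber_vial_1 top 0.68 [376. 211.   1.  36.] c [ 0.442 -0.14 ] rect [ 0.439 -0.14 ] cor [[0.487, -0.136], [0.486, -0.153], [0.391, -0.144], [0.392, -0.127]]
amber_vial_1 top 0.63 [311. 224.   7.   8.] c [0.463 0.042] rect [0.463 0.042] cor [[0.477, 0.051], [0.475, 0.031], [0.449, 0.033], [0.451, 0.053]]
amber_vial_1 top 0.55 [265. 232.  17.  10.] c [0.442 0.159] rect [0.442 0.159] cor [[0.446, 0.179], [0.463, 0.161], [0.438, 0.139], [0.422, 0.157]]
clear_vial top 0.74 [436. 175.  53.  44.] c [ 0.521 -0.399] rect [ 0.522 -0.4  ] cor [[0.591, -0.323], [0.579, -0.494], [0.455, -0.476], [0.467, -0.308]]
guard_column top 0.61 [241. 236.  10.  34.] c [0.408 0.241] rect [0.407 0.242] cor [[0.362, 0.261], [0.456, 0.24], [0.452, 0.222], [0.357, 0.244]]
wrench top 0.71 [375. 213.   4.  36.] c [ 0.445 -0.143] rect [ 0.44  -0.143] cor [[0.491, -0.139], [0.49, -0.157], [0.39, -0.147], [0.391, -0.13]]
wrench top 0.27 [310. 224.   4.   7.] c [0.469 0.044] rect [0.468 0.044] cor [[0.484, 0.055], [0.482, 0.031], [0.453, 0.033], [0.454, 0.057]]
vial_tray top 0.84 [161. 195.  53.  21.] c [0.551 0.401] rect [0.55  0.403] cor [[0.533, 0.483], [0.59, 0.479], [0.568, 0.323], [0.511, 0.328]]
used_tub top 0.7 [336. 138.  57.  46.] c [ 0.644 -0.124] rect [ 0.645 -0.124] cor [[0.695, -0.048], [0.719, -0.183], [0.595, -0.199], [0.572, -0.067]]
used_tub top 0.5 [264. 231.  17.  12.] c [0.438 0.156] rect [0.439 0.157] cor [[0.442, 0.177], [0.459, 0.158], [0.435, 0.136], [0.418, 0.155]]
column_box top 0.58 [432. 176.  60.  45.] c [ 0.523 -0.402] rect [ 0.524 -0.402] cor [[0.468, -0.31], [0.593, -0.326], [0.581, -0.495], [0.456, -0.476]]
tool_tray top 0.86 [247. 146.  62.  45.] c [0.651 0.136] rect [0.651 0.135] cor [[0.697, 0.234], [0.722, 0.053], [0.606, 0.038], [0.582, 0.216]]
beaker top 0.67 [338. 220.  14.  15.] c [ 0.46  -0.054] rect [ 0.461 -0.053] cor [[0.486, -0.034], [0.483, -0.077], [0.436, -0.073], [0.439, -0.03]]
```

```bash
python3 - <<'E'
import cv2
a=cv2.imread('pics/top0.png'); 
cv2.imwrite('pics/c1.png',cv2.resize(a[130:280,150:350],None,fx=4,fy=4,interpolation=cv2.INTER_CUBIC))
cv2.imwrite('pics/c2.png',cv2.resize(a[125:275,300:500],None,fx=4,fy=4,interpolation=cv2.INTER_CUBIC))
E
```

```text
(no output)
```

View pics/c1.png

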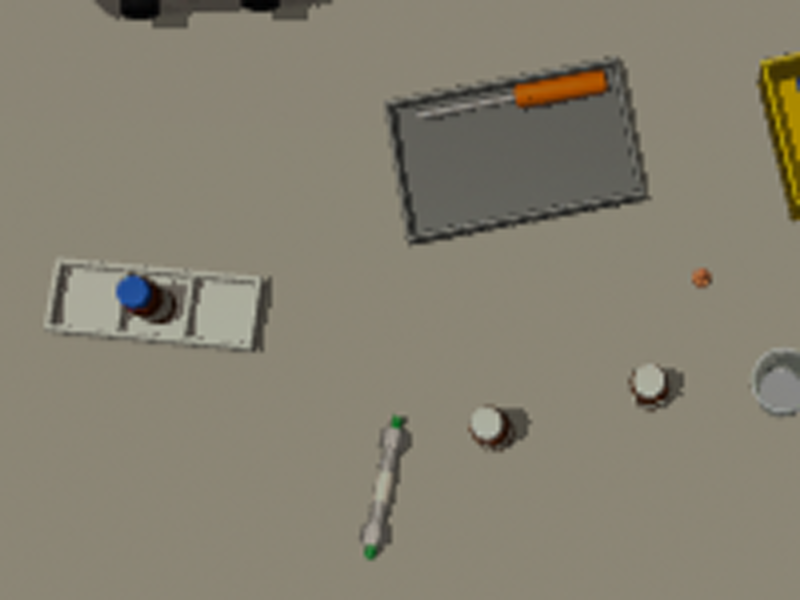

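View pics/c2.png

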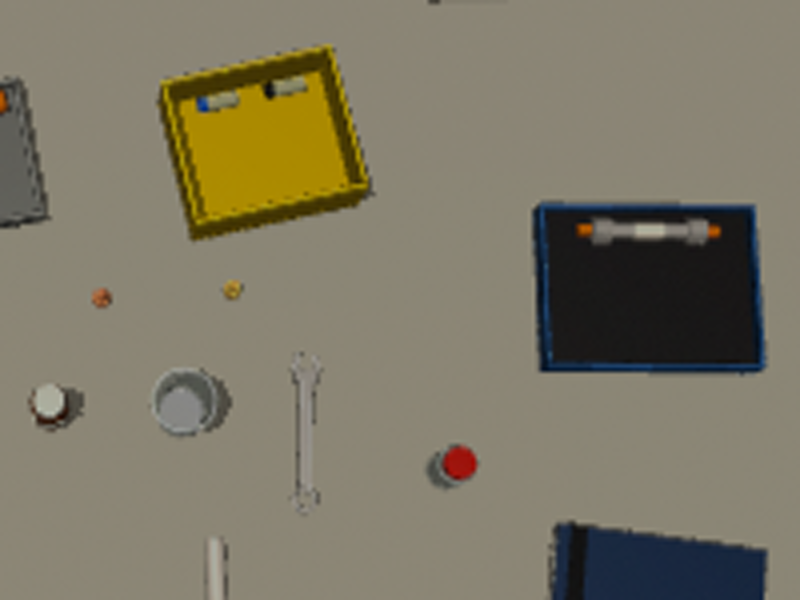

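View pics/wrist0.png

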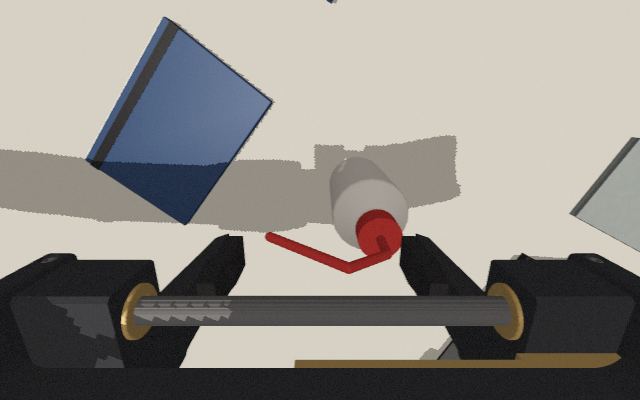

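```bash
cat > fit.py <<'E'
from h import *
P=viewer.camera_params('top')
def c(o,p): return ((p[0]+.5)/4-.5+o[0],(p[1]+.5)/4-.5+o[1])
C1=(150,130);C2=(300,125)
for n,o,z,cor,hx,hy in [
 ('vial_tray',C1,.018,[(57,260),(268,277),(258,350),(45,328)],.027,.077),
 ('tool_tray',C1,.018,[(388,102),(622,60),(648,195),(410,242)],.055,.09),
 ('used_tub',C2,.055,[(160,85),(330,45),(369,183),(191,226)],.056,.065),
 ('column_box',C2,.022,[(537,205),(754,207),(764,366),(542,368)],.062,.08)]:
  W=np.array([atz(P,*c(o,p),z)[:2] for p in cor])
  L=np.array([(hx,hy),(hx,-hy),(-hx,-hy),(-hx,hy)])
  Lc=L; Wc=W-W.mean(0)
  H=Lc.T@Wc; th=np.arctan2(H[0,1]-H[1,0],H[0,0]+H[1,1])
  R=np.array([[np.cos(th),-np.sin(th)],[np.sin(th),np.cos(th)]])
  print(n,np.round(W.mean(0),4),round(np.degrees(th),1),'resid mm',np.round(1000*(Wc-L@R.T),1).tolist())
for n,o,z,ps in [('A',C1,.062,[(490,424)]),('B',C1,.062,[(650,382)]),('clear',C2,.062,[(459,463)]),('column',C1,.0085,[(398,421),(371,551),(385,486)]),('wrench',C2,.004,[(305,355),(304,511),(305,430)]),('beaker',C2,.06,[(186,400)])]:
  print(n,[np.round(atz(P,*c(o,p),z)[:2],4).tolist() for p in ps])
E
python3 fit.py; cat >> h.py <<'E'
def go(x,y,z=None,yaw=None):
    "yaw: world angle (deg) of the jaw axis (tool y), mod 180"
    s=r.get_state();p=s['tool_pos']
    from scipy.spatial.transform import Rotation as Ro
    R=Ro.from_quat(s['eef_rot']).as_matrix()
    z=p[2] if z is None else z
    d=R.T@(np.array([x,y,z])-p)*100
    cur=np.degrees(np.arctan2(R[1,1],R[0,1]))
    t=0
    if yaw is not None:
        t=-((yaw-cur+90)%180-90)
    print('clock',round(s['clock'],2),'pos',np.round(p,4),'jaw',round(cur,1),'q7',round(s['q'][6],2),'tilt',np.round(R[:2,2],3),'F',np.round(s['contact_force'],1),'op',round(s['opening'],3))
    print('  SHIFT cm',np.round(d,2),'turn',round(t,1))
E
python3 -c "
from h import *
go(0.31,-0.35,.25,0)"
```

```text
vial_tray [0.552  0.4022] -9.3 resid mm [[-1.0, 2.2], [0.1, -1.9], [-0.8, -2.2], [1.7, 1.9]]
tool_tray [0.6513 0.1314] 7.0 resid mm [[0.0, -0.4], [-1.2, -0.1], [1.4, 0.3], [-0.2, 0.2]]
used_tub [ 0.6497 -0.1252] 9.3 resid mm [[-2.0, -1.3], [-1.0, -0.7], [2.5, -0.6], [0.6, 2.6]]
column_box [ 0.5237 -0.4028] -4.4 resid mm [[-1.3, -0.1], [-1.8, -1.1], [2.8, -0.4], [0.3, 1.6]]
A [[0.4409, 0.1559]]
B [[0.4627, 0.0422]]
clear [[0.4001, -0.2401]]
column [[0.4542, 0.2292], [0.3615, 0.2518], [0.4075, 0.2403]]
wrench [[0.4926, -0.1475], [0.3782, -0.136], [0.437, -0.1423]]
beaker [[0.4577, -0.0536]]
clock 0.6 pos [ 0.2824 -0.5576  0.2528] jaw -63.1 q7 -0.22 tilt [ 0. -0.] F [ 0.2 -1.1  0.6] op 1.004
  SHIFT cm [ 11.84 -17.27   0.28] turn -63.1
```

```bash
python3 -m inch '[[0,[0,0,-4],0],[0,[0,0,-6],0],[0,[0,0,-6],0]]'; python3 -c "
from h import *
go(0.400,-0.240,.16,-81)"
```

```text
clock: 0.9
tool_pos: [0.2835, -0.5591, 0.316]
eef_rot: [0.973, 0.232, 0.001, 0.003]
contact_force: [-0.1, -0.7, 0.2]
opening: 0.999
clock 0.9 pos [ 0.2835 -0.5591  0.316 ] jaw -63.2 q7 -0.2 tilt [ 0.004 -0.006] F [-0.1 -0.7  0.2] op 0.999
  SHIFT cm [ 24.8  -23.32  15.45] turn 17.8
```

```bash
python3 -m inch '[[0,[12,-11.5,0],9],[0,[24.8,-23.3,0],18],[0,[24.8,-23.3,0],18],[0,[24.8,-23.3,0],18],[0,[24.8,-23.3,4],18],[0,[24.8,-23.3,9],18],[0,[24.8,-23.3,13],18],[0,[24.8,-23.3,15.5],18],[0,[24.8,-23.3,15.5],18],[0,[24.8,-23.3,15.5],18],[0,[24.8,-23.3,15.5],18],[0,[24.8,-23.3,15.5],18],[0,[24.8,-23.3,15.5],18]]'; python3 -c "
from h import *
go(0.400,-0.240,.033,-81)
P=viewer.camera_params('wrist');snap('wrist','w1');print(proj(P,[.4,-.24,.062]))"
```

```text
clock: 2.2
tool_pos: [0.3988, -0.2389, 0.1589]
eef_rot: [0.997, 0.076, 0.001, 0.001]
contact_force: [-0.3, -0.3, -0.2]
opening: 1.001
clock 2.2 pos [ 0.3988 -0.2389  0.1589] jaw -81.2 q7 -1.11 tilt [ 0.002 -0.002] F [-0.3 -0.3 -0.2] op 1.001
  SHIFT cm [ 0.08  0.1  12.59] turn -0.2
(np.float64(323.393073254583), np.float64(201.23204211581464))
```

View pics/w1.png

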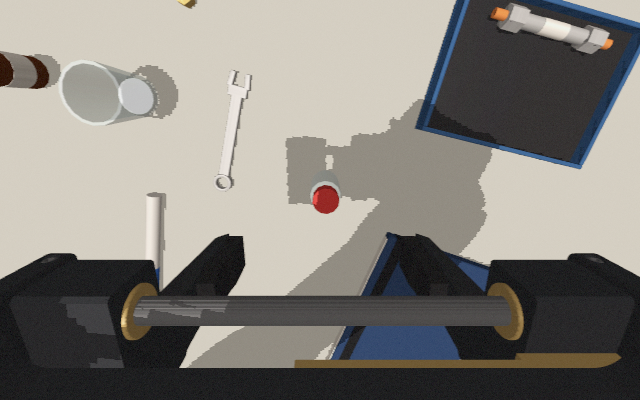

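```bash
python3 -m inch '[[0.3,[0.1,0.2,4],0],[0.3,[0.1,0.2,8],0],[0.3,[0.1,0.2,11],0],[0.3,[0.1,0.2,12.6],0],[0.3,[0.1,0.2,12.6],0],[0.3,[0.1,0.2,12.6],0],[1,[0.1,0.2,12.6],0],[1,[0.1,0.2,12.6],0],[1,[0.1,0.2,12.6],0],[1,[0.1,0.2,12.6],0],[1,[0.1,0.2,12.6],0],[1,[0.1,0.2,12.6],0],[1,[0.1,0.2,12.6],0],[1,[0.1,0.2,12.6],0]]' 15; python3 -c "
from h import *
t=np.radians(9.3);X=np.array([.6497,-.1252])+np.array([np.cos(t),np.sin(t)])*-.012
go(X[0],X[1],.17,99.3)"
```

```text
clock: 3.65
tool_pos: [0.3999, -0.2397, 0.0321]
eef_rot: [0.997, 0.077, 0.0, 0.0]
contact_force: [-0.5, -1.3, 5.8]
opening: 0.31
clock 3.65 pos [ 0.3999 -0.2397  0.0321] jaw -81.1 q7 -1.14 tilt [ 0.001 -0.001] F [-0.5 -1.3  5.8] op 0.31
  SHIFT cm [ 25.25  -7.45 -13.78] turn -0.4
```

```bash
python3 -m inch '[[1,[0,0,-2],0],[1,[0,0,-5],0],[1,[0,0,-9],0],[1,[3,-1,-12],0],[1,[7,-2,-13],0],[1,[11,-3.3,-13],0],[1,[15,-4.5,-13],0],[1,[19,-5.7,-13],0],[1,[23,-7,-13],0],[1,[25.3,-7.5,-13],0],[1,[25.3,-7.5,-13],0],[1,[25.3,-7.5,-13],0],[1,[25.3,-7.5,-13],0],[1,[25.3,-7.5,-13],0]]'; python3 -c "
from h import *
t=np.radians(9.3);X=np.array([.6497,-.1252])+np.array([np.cos(t),np.sin(t)])*-.012
go(X[0],X[1],.037,99.3)
P=viewer.camera_params('wrist');snap('wrist','w2');snap('top','t2')
print([np.round(proj(P,[X[0]-.012*0,X[1],z])) for z in (0.004,.055)])"
```

```text
clock: 5.05
tool_pos: [0.6367, -0.1277, 0.1617]
eef_rot: [0.997, 0.076, -0.001, 0.0]
contact_force: [-0.5, -0.2, 0.6]
opening: 0.304
clock 5.05 pos [ 0.6367 -0.1277  0.1617] jaw -81.2 q7 -1.34 tilt [-0.002 -0.001] F [-0.5 -0.2  0.6] op 0.304
  SHIFT cm [ 0.14 -0.04 12.47] turn -0.5
[array([322., 182.]), array([322., 197.])]
```

View pics/w2.png

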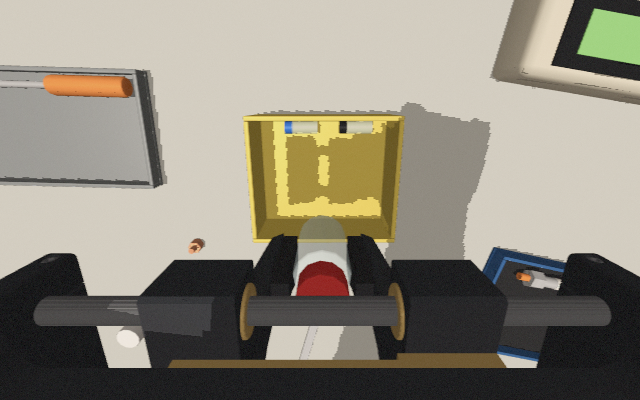

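View pics/t2.png

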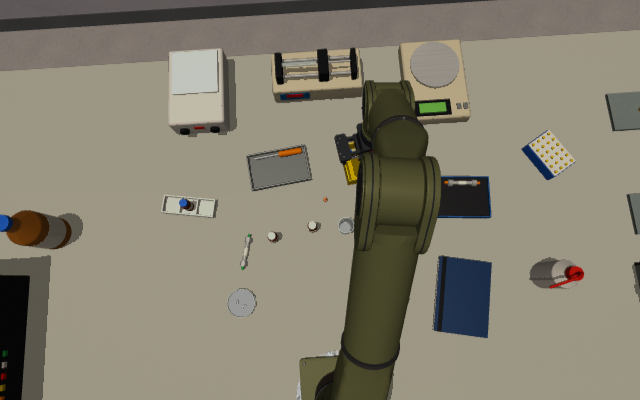

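```bash
python3 -m inch '[[1,[0.1,0,4],0],[1,[0.1,0,8],0],[1,[0.1,0,11],0],[1,[0.1,0,12],0],[1,[0.1,0,12.3],0],[1,[0.1,0,12.5],0],[1,[0.1,0,12.5],0],[1,[0.1,0,12.5],0],[1,[0.1,0,12.5],0]]'; python3 -c "
from h import *
go(.6379,-.1271,.037)"
```

```text
clock: 6.05
tool_pos: [0.6398, -0.1264, 0.0379]
eef_rot: [0.997, 0.077, 0.001, 0.0]
contact_force: [-0.6, 0.5, -0.4]
opening: 0.312
clock 6.05 pos [ 0.6398 -0.1264  0.0379] jaw -81.1 q7 -1.35 tilt [ 0.002 -0.   ] F [-0.6  0.5 -0.4] op 0.312
  SHIFT cm [-0.2   0.04  0.08] turn 0
```

```bash
python3 -m inch '[[1,[0,0,0.1],0],[1,[0,0,0.1],0],[0.5,[0,0,0.1],0],[0.5,[0,0,0.1],0],[0.5,[0,0,0.1],0],[0.5,[0,0,-2],0],[0.5,[0,0,-5],0],[0.5,[0,0,-9],0],[0.5,[0,0,-13],0],[0.5,[0,0,-14],0],[0.5,[0,0,-14],0],[0.5,[0,0,-14],0]]'; python3 -c "
from h import *
go(.437,-.1423,.16,5)
P=viewer.camera_params('wrist');snap('wrist','w3')"
```

```text
clock: 7.25
tool_pos: [0.6382, -0.1261, 0.1755]
eef_rot: [0.997, 0.077, -0.001, -0.0]
contact_force: [0.8, -0.6, -0.9]
opening: 0.497
clock 7.25 pos [ 0.6382 -0.1261  0.1755] jaw -81.1 q7 -1.34 tilt [-0.002  0.   ] F [ 0.8 -0.6 -0.9] op 0.497
  SHIFT cm [-20.12  -1.5    1.6 ] turn -86.1
```

View pics/w3.png

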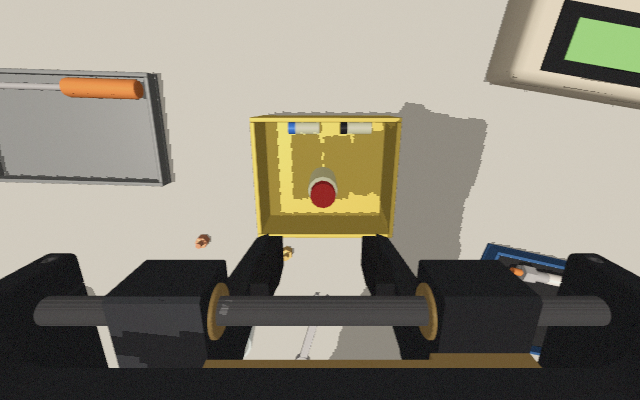

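```bash
python3 -c "
from h import *
go(.4360,-.1420,.15,-95.7)"; python3 -m inch '[[0.6,[-5,0,0],4],[0.6,[-10,-0.5,0],8],[0.6,[-15,-0.9,0],12],[0.6,[-20.2,-1.5,1],14.6],[0.6,[-20.2,-1.5,2.5],14.6],[0.6,[-20.2,-1.5,2.5],14.6],[0.6,[-20.2,-1.5,2.5],14.6],[0.6,[-20.2,-1.5,2.5],14.6],[0.6,[-20.2,-1.5,2.5],14.6]]';python3 -c "
from h import *
go(.4360,-.1420,.016,-95.7)
P=viewer.camera_params('wrist');snap('wrist','w4')
print(np.round([proj(P,[.436,-.142,.006]),proj(P,[.4926,-.1475,.006]),proj(P,[.3782,-.136,.006])]))"
```

```text
clock 7.3 pos [ 0.6378 -0.126   0.1749] jaw -81.1 q7 -1.34 tilt [-0.003  0.001] F [-0.3  0.4  0.1] op 0.502
  SHIFT cm [-20.18  -1.53   2.56] turn 14.6
clock: 8.2
tool_pos: [0.4386, -0.1425, 0.1519]
eef_rot: [0.999, -0.05, 0.001, 0.0]
contact_force: [0.8, -0.3, 0.6]
opening: 0.397
clock 8.2 pos [ 0.4386 -0.1425  0.1519] jaw -95.7 q7 -1.46 tilt [ 0.002 -0.   ] F [ 0.8 -0.3  0.6] op 0.397
  SHIFT cm [-0.29 -0.02 13.59] turn 0.0
[[322. 189.]
 [322. 132.]
 [322. 242.]]
```

View pics/w4.png

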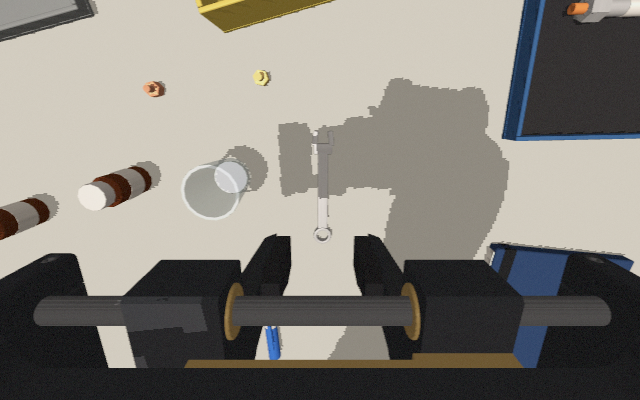

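```bash
python3 -m inch '[[0.6,[-0.3,0,4],0],[0.6,[-0.3,0,8],0],[0.6,[-0.3,0,11],0],[0.6,[-0.3,0,12],0],[0.6,[-0.3,0,12.6],0],[0.6,[-0.3,0,12.6],0]]';python3 -c "
from h import *
go(.4360,-.1420,.0155,-95.7)"
```

```text
clock: 8.85
tool_pos: [0.4386, -0.1435, 0.0277]
eef_rot: [0.999, -0.05, -0.003, -0.001]
contact_force: [-0.8, -0.8, 0.3]
opening: 0.401
clock 8.85 pos [ 0.4386 -0.1435  0.0277] jaw -95.7 q7 -1.97 tilt [-0.006  0.002] F [-0.8 -0.8  0.3] op 0.401
  SHIFT cm [-0.26 -0.12  1.22] turn -0.0
```

```bash
python3 -m inch '[[0.6,[-0.2,0,0.6],0],[0.6,[-0.2,0,1.1],0],[0.6,[-0.2,0,1.1],0],[0.6,[-0.2,0,1.1],0],[1,[-0.2,0,1.1],0],[1,[-0.2,0,1.1],0],[1,[-0.2,0,1.1],0],[1,[-0.2,0,1.1],0],[1,[-0.2,0,1.1],0]]' 25;python3 -c "
from h import *
go(.4360,-.1420,.0155,-95.7)"
```

```text
clock: 9.75
tool_pos: [0.4364, -0.1435, 0.0181]
eef_rot: [0.999, -0.05, -0.004, -0.001]
contact_force: [0.9, 0.1, 1.2]
opening: 0.1
clock 9.75 pos [ 0.4364 -0.1435  0.0181] jaw -95.8 q7 -2.65 tilt [-0.008  0.002] F [0.9 0.1 1.2] op 0.1
  SHIFT cm [-0.05 -0.15  0.26] turn -0.1
```

```bash
python3 -c "
from h import *
print(np.round(r.get_state()['q'],3))
go(.4360,-.1420,.0155,-95.7)"
```

```text
[ 0.249  0.948 -0.05   2.187  1.203  0.043 -2.654]
clock 9.75 pos [ 0.4364 -0.1435  0.0181] jaw -95.8 q7 -2.65 tilt [-0.008  0.002] F [0.9 0.1 1.2] op 0.1
  SHIFT cm [-0.05 -0.15  0.26] turn -0.1
```

```bash
python3 -m inch '[[1,[0.2,0,-0.5],0],[1,[0.4,0,-1],0],[1,[0.6,0,-2],0],[1,[0.8,0,-4],0],[1,[1,0,-7],0],[1,[1,0,-10],0],[1,[1,0,-10],0],[1,[1,0,-10],0]]';python3 -c "
from h import *
go(.4360,-.1420,.0155,-95.7)
print(np.round(r.get_state()['q'],3))
snap('wrist','w5')"
```

```text
clock: 10.55
tool_pos: [0.4468, -0.1452, 0.1181]
eef_rot: [0.999, -0.05, -0.004, -0.001]
contact_force: [-0.3, 0.5, -0.9]
opening: 0.097
clock 10.55 pos [ 0.4468 -0.1452  0.1181] jaw -95.8 q7 -2.34 tilt [-0.007  0.002] F [-0.3  0.5 -0.9] op 0.097
  SHIFT cm [-1.03 -0.2  10.27] turn -0.1
[ 0.535  0.78  -0.519  2.121  0.87   0.473 -2.338]
```

View pics/w5.png

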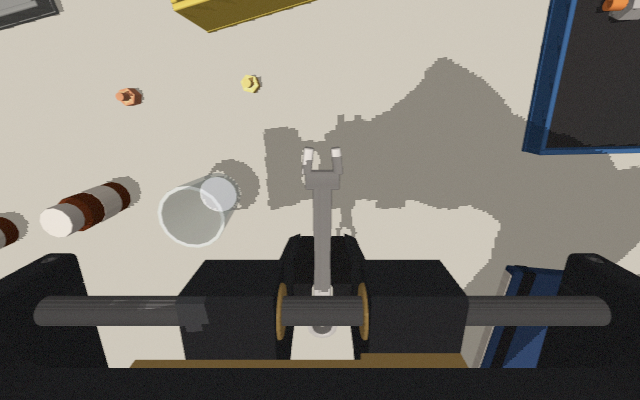

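```bash
python3 -c "
from h import *
go(.6414,.1302,.13,7)"
```

```text
clock 10.6 pos [ 0.4464 -0.1451  0.1175] jaw -95.8 q7 -2.34 tilt [-0.009  0.002] F [-0.1 -0.  -0.5] op 0.1
  SHIFT cm [ 16.63 -29.35  -1.37] turn 77.2
```

```bash
python3 -m inch '[[1,[0,0,-2],-8],[1,[1,-1,-3],-16],[1,[3,-3,-3],-24],[1,[5,-6,-3],-32],[1,[7,-9,-3],-40],[1,[9,-13,-3],-48],[1,[11,-17,-3],-56],[1,[13,-21,-3],-64],[1,[15,-25,-3],-72],[1,[16.6,-29.4,-3],-80],[1,[16.6,-29.4,-3],-88],[1,[16.6,-29.4,-3],-96],[1,[16.6,-29.4,-3],-102.8],[1,[16.6,-29.4,-3],-102.8],[1,[16.6,-29.4,-3],-102.8],[1,[16.6,-29.4,-3],-102.8],[1,[16.6,-29.4,-3],-102.8]]';python3 -c "
from h import *
go(.6414,.1302,.0235,7)
print(np.round(r.get_state()['q'],3))
snap('wrist','w6')
P=viewer.camera_params('wrist');print(np.round([proj(P,[.6414,.1302,.004]),proj(P,[.6513,.1314,.004])]))"
```

```text
clock: 12.3
tool_pos: [0.6416, 0.1311, 0.1468]
eef_rot: [0.663, 0.749, -0.002, -0.004]
contact_force: [0.1, -0.8, -0.2]
opening: 0.095
clock 12.3 pos [0.6416 0.1311 0.1468] jaw 7.0 q7 -0.9 tilt [-0.008  0.002] F [ 0.1 -0.8 -0.2] op 0.095
  SHIFT cm [-0.12  0.07 12.32] turn 0.0
[ 0.209  1.052 -1.025  1.526  0.954  1.131 -0.902]
[[323. 189.]
 [333. 189.]]
```

View pics/w6.png

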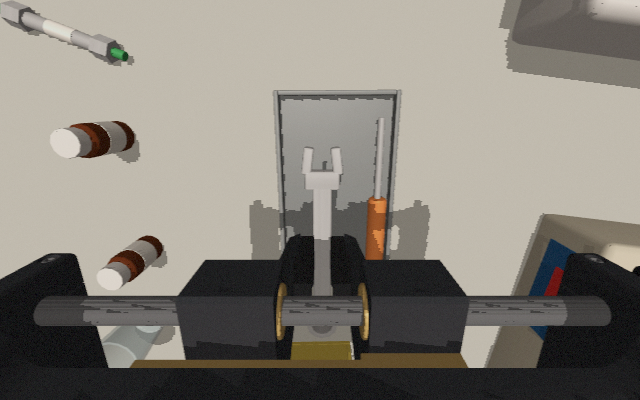

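```bash
python3 -m inch '[[1,[-0.1,0,4],0],[1,[-0.1,0,8],0],[1,[-0.1,0,11],0],[1,[-0.1,0,12],0],[1,[-0.1,0,12.4],0],[1,[-0.1,0,12.4],0],[1,[-0.1,0,12.4],0],[1,[-0.1,0,12.4],0],[0.75,[-0.1,0,12.4],0],[0.75,[-0.1,0,12.4],0],[0.75,[-0.1,0,12.4],0],[0.75,[-0.1,0,12.4],0]]';python3 -c "
from h import *
go(.6414,.1302,.0235,7)"
python3 -m inch '[[0.75,[0,0,-2],0],[0.75,[0,0,-6],0],[0.75,[0,0,-10],0],[0.6,[0,0,-14],0],[0.6,[0,0,-14],0],[0.6,[0,0,-14],0]]';python3 -c "
from h import *
go(.4075,.2403,.15,90-14)
print(np.round(r.get_state()['q'],3))
snap('wrist','w7')"
```

```text
clock: 13.55
tool_pos: [0.6408, 0.1304, 0.0231]
eef_rot: [0.662, 0.749, -0.002, -0.004]
contact_force: [-1.3, 0.1, 0.3]
opening: 0.25
clock 13.55 pos [0.6408 0.1304 0.0231] jaw 7.1 q7 -1.0 tilt [-0.008  0.002] F [-1.3  0.1  0.3] op 0.25
  SHIFT cm [-0.03  0.05 -0.04] turn 0.1
clock: 14.15
tool_pos: [0.6424, 0.1304, 0.1651]
eef_rot: [0.662, 0.749, -0.001, -0.003]
contact_force: [0.2, 0.1, -0.0]
opening: 0.4
clock 14.15 pos [0.6424 0.1304 0.1651] jaw 7.1 q7 -0.88 tilt [-0.005  0.003] F [ 0.2  0.1 -0. ] op 0.4
  SHIFT cm [ 13.79 -21.95   1.67] turn -68.9
[ 0.214  1.029 -1.036  1.515  0.933  1.152 -0.884]
```

View pics/w7.png

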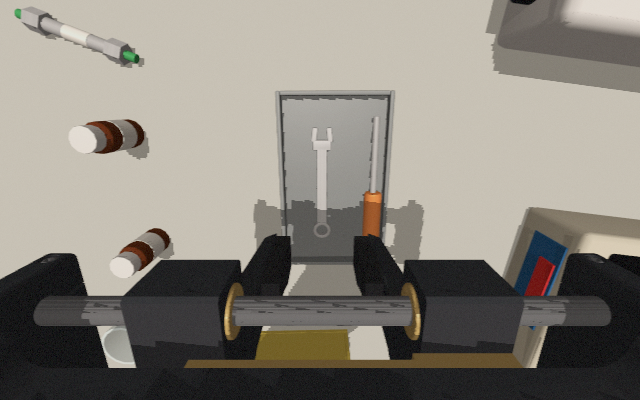

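```bash
python3 -c "
from h import *
go(.4627,.0422,.15,-9.3)"
```

```text
clock 14.2 pos [0.6417 0.1298 0.1634] jaw 7.1 q7 -0.88 tilt [-0.008  0.002] F [0.1 0.3 0.6] op 0.401
  SHIFT cm [ -6.49 -18.83   1.46] turn 16.4
```

```bash
python3 -m inch '[[0.4,[-1.5,-4.5,0],6],[0.4,[-3,-9,0],12],[0.4,[-4.6,-13.5,0.5],16.4],[0.4,[-6.5,-18.8,1],16.4],[0.4,[-6.5,-18.8,1.3],16.4],[0.4,[-6.5,-18.8,1.3],16.4],[0.4,[-6.5,-18.8,1.3],16.4],[0.4,[-6.5,-18.8,1.3],16.4]]';python3 -c "
from h import *
go(.4627,.0422,.034,-9.3)
print(np.round(r.get_state()['q'],3))
P=viewer.camera_params('wrist');snap('wrist','w8');print(np.round([proj(P,[.4627,.0422,.062]),proj(P,[.4627,.0422,0]),proj(P,[.4409,.1559,.062]),proj(P,[.4075,.2403,.0085]),proj(P,[.4542, 0.2292,.0085]),proj(P,[.3615, 0.2518,.0085])]))"
```

```text
clock: 15.0
tool_pos: [0.4649, 0.0438, 0.1512]
eef_rot: [0.762, 0.647, -0.001, -0.004]
contact_force: [0.9, 0.3, -0.8]
opening: 0.603
clock 15.0 pos [0.4649 0.0438 0.1512] jaw -9.4 q7 -1.42 tilt [-0.007  0.004] F [ 0.9  0.3 -0.8] op 0.603
  SHIFT cm [-0.23 -0.11 11.72] turn -0.1
[ 0.381  0.847 -0.976  2.098  1.033  0.799 -1.425]
[[321. 208.]
 [321. 188.]
 [264.  64.]
 [214. -32.]
 [273. -27.]
 [155. -38.]]
```

View pics/w8.png

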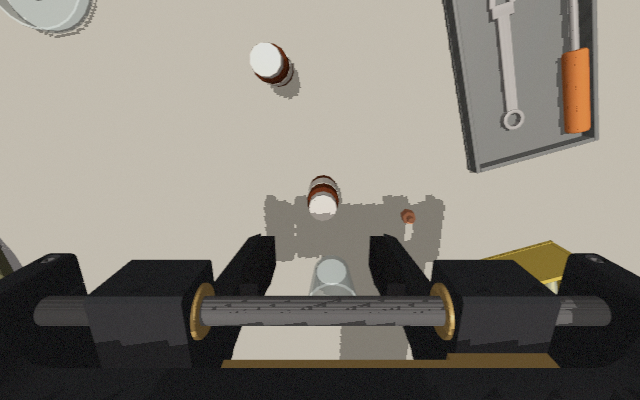

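```bash
python3 -m inch '[[0.4,[-0.1,-0.1,4],0],[0.4,[-0.1,-0.1,8],0],[0.4,[-0.1,-0.1,10.5],0],[0.4,[-0.1,-0.1,11.7],0],[0.4,[-0.1,-0.1,11.7],0],[0.4,[-0.1,-0.1,11.7],0],[1,[-0.1,-0.1,11.7],0],[1,[-0.1,-0.1,11.7],0],[1,[-0.1,-0.1,11.7],0],[1,[-0.1,-0.1,11.7],0],[1,[-0.1,-0.1,11.7],0],[1,[-0.1,-0.1,11.7],0],[1,[-0.1,-0.1,11.7],0]]' 18;python3 -c "
from h import *
go(.5601,.4515,.16,-9.3)
print(np.round(r.get_state()['q'],3))"
```

```text
clock: 16.35
tool_pos: [0.4617, 0.042, 0.0348]
eef_rot: [0.762, 0.647, -0.002, -0.003]
contact_force: [0.7, -1.8, 6.2]
opening: 0.309
clock 16.35 pos [0.4617 0.042  0.0348] jaw -9.3 q7 -1.73 tilt [-0.007  0.002] F [ 0.7 -1.8  6.2] op 0.309
  SHIFT cm [ 42.02   2.98 -12.5 ] turn -0.0
[ 0.278  1.036 -0.791  2.154  1.41   0.665 -1.733]
```

```bash
python3 -m inch '[[1,[0,0,-1],0],[1,[0,0,-3],0],[1,[0,0,-6],0],[1,[0,0,-9],0],[1,[1,0,-11.5],0],[1,[3,0.2,-12.5],0],[1,[6,0.4,-12.5],0],[1,[10,0.7,-12.5],0],[1,[14,1,-12.5],0],[1,[18,1.3,-12.5],0],[1,[22,1.6,-12.5],0],[1,[26,1.9,-12.5],0],[1,[30,2.1,-12.5],0],[1,[34,2.4,-12.5],0],[1,[37.5,2.7,-12.5],0],[1,[40,2.9,-12.5],0],[1,[41.5,3,-12.5],0],[1,[42,3,-12.5],0],[1,[42,3,-12.5],0],[1,[42,3,-12.5],0]]';python3 -c "
from h import *
go(.5601,.4515,.0395,-9.3)
print(np.round(r.get_state()['q'],3))
P=viewer.camera_params('wrist');snap('wrist','w9');snap('side','s9')
t=np.radians(-9.3);X=np.array([.5601,.4515]);c,s=np.cos(t),np.sin(t);R=np.array([[c,-s],[s,c]])
print(np.round([proj(P,[*(X+R@[a,b]),.018]) for a,b in((-.027,.027),(.027,.027),(.027,-.023),(-.027,-.023))]))"
```

```text
clock: 18.35
tool_pos: [0.56, 0.4499, 0.159]
eef_rot: [0.762, 0.647, -0.003, -0.003]
contact_force: [0.3, 0.1, -0.6]
opening: 0.31
clock 18.35 pos [0.56   0.4499 0.159 ] jaw -9.4 q7 -1.49 tilt [-0.008  0.001] F [ 0.3  0.1 -0.6] op 0.31
  SHIFT cm [ 0.16  0.09 11.95] turn -0.1
[-0.349  1.067 -0.926  1.295  0.847  1.188 -1.488]
[[295. 160.]
 [352. 160.]
 [350. 209.]
 [297. 209.]]
```

View pics/w9.png

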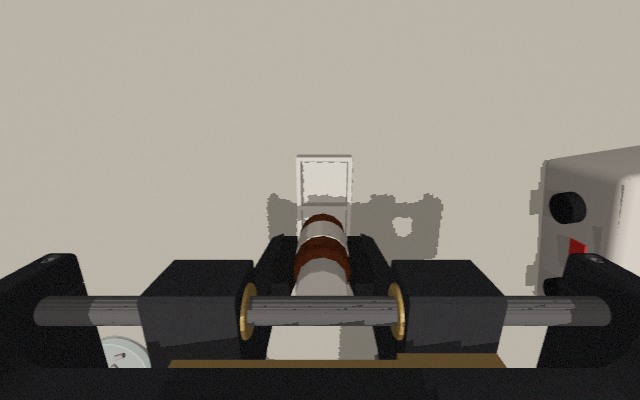

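View pics/s9.png

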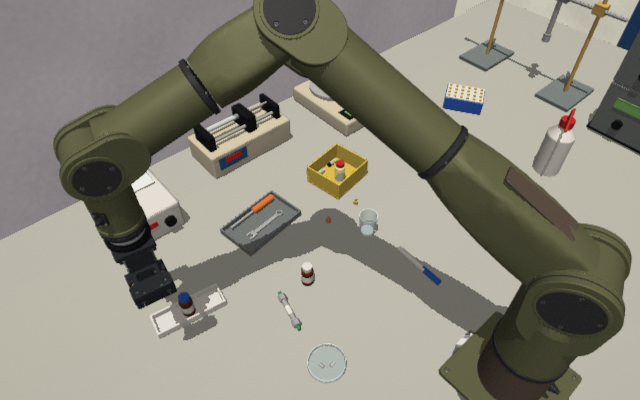

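```bash
python3 -m inch '[[1,[0.5,0.1,3],0],[1,[0.6,0.1,6.5],0],[1,[0.6,0.1,9.5],0],[1,[0.6,0.1,11],0],[1,[0.6,0.1,11.6],0],[1,[0.6,0.1,11.9],0],[1,[0.6,0.1,11.95],0],[1,[0.6,0.1,11.95],0],[1,[0.6,0.1,11.95],0]]';python3 -c "
from h import *
go(.5605,.4555,.0388,-9.3)"
```

```text
clock: 19.35
tool_pos: [0.5613, 0.4578, 0.0412]
eef_rot: [0.762, 0.647, -0.001, -0.004]
contact_force: [-0.8, 0.1, -0.5]
opening: 0.313
clock 19.35 pos [0.5613 0.4578 0.0412] jaw -9.3 q7 -1.55 tilt [-0.007  0.004] F [-0.8  0.1 -0.5] op 0.313
  SHIFT cm [-0.24 -0.04  0.24] turn -0.0
```

```bash
python3 -m inch '[[1,[-0.2,0,0.1],0],[1,[-0.2,0,0.2],0],[1,[-0.2,0,0.25],0],[1,[-0.2,0,0.25],0],[1,[-0.2,0,0.25],0]]'
```

```text
clock: 19.85
tool_pos: [0.5608, 0.4553, 0.0389]
eef_rot: [0.762, 0.647, -0.002, -0.003]
contact_force: [-0.9, -2.7, 7.2]
opening: 0.308
```

Contact (7 N up); release.

```bash
python3 -m inch '[[0.55,[0,0,-0.05],0],[0.55,[0,0,-0.05],0],[0.5,[0,0,-0.05],0],[0.5,[0,0,-0.05],0],[0.5,[0,0,-2],0],[0.5,[0,0,-5],0],[0.5,[0,0,-9],0],[0.5,[0,0,-12],0],[0.5,[0,0,-12],0],[0.5,[0,0,-12],0]]';python3 -c "
from h import *
go(.4415,.157,.15,-9.3)
P=viewer.camera_params('wrist');snap('wrist','w10')
print(np.round(r.get_state()['q'],3))"
```

```text
clock: 20.85
tool_pos: [0.5618, 0.4554, 0.1592]
eef_rot: [0.762, 0.647, -0.001, -0.004]
contact_force: [-0.5, -0.4, -0.2]
opening: 0.501
clock 20.85 pos [0.5618 0.4554 0.1592] jaw -9.3 q7 -1.48 tilt [-0.006  0.004] F [-0.5 -0.4 -0.2] op 0.501
  SHIFT cm [-31.4   -7.02   0.89] turn -0.0
[-0.357  1.072 -0.924  1.281  0.847  1.192 -1.484]
```

View pics/w10.png

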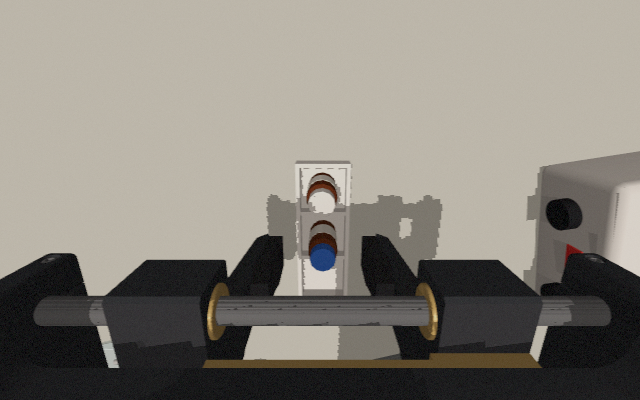

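```bash
python3 -m inch '[[0.4,[-5,-1,0],0],[0.4,[-10,-2.2,0],0],[0.4,[-15,-3.4,0],0],[0.4,[-20,-4.5,0],0],[0.4,[-25,-5.6,0.5],0],[0.4,[-29,-6.5,0.9],0],[0.4,[-31.4,-7,0.9],0],[0.4,[-31.4,-7,0.9],0],[0.4,[-31.4,-7,0.9],0],[0.4,[-31.4,-7,0.9],0],[0.4,[-31.4,-7,0.9],0]]';python3 -c "
from h import *
go(.4415,.157,.034,-9.3)
P=viewer.camera_params('wrist');snap('wrist','w11');print(np.round([proj(P,[.4415,.157,.062]),proj(P,[.4542, 0.2292,.0085]),proj(P,[.4075,.2403,.0085]),proj(P,[.3615, 0.2518,.0085])]))
print(np.round(r.get_state()['q'],3))"
```

```text
clock: 22.0
tool_pos: [0.4418, 0.1582, 0.1486]
eef_rot: [0.762, 0.648, -0.002, -0.004]
contact_force: [-0.8, 0.4, -0.3]
opening: 0.601
clock 22.0 pos [0.4418 0.1582 0.1486] jaw -9.3 q7 -1.65 tilt [-0.008  0.004] F [-0.8  0.4 -0.3] op 0.601
  SHIFT cm [-0.16  0.09 11.46] turn 0.0
[[323. 209.]
 [325. 113.]
 [272. 109.]
 [220. 105.]]
[ 0.108  0.835 -0.928  2.095  1.015  0.763 -1.648]
```

View pics/w11.png

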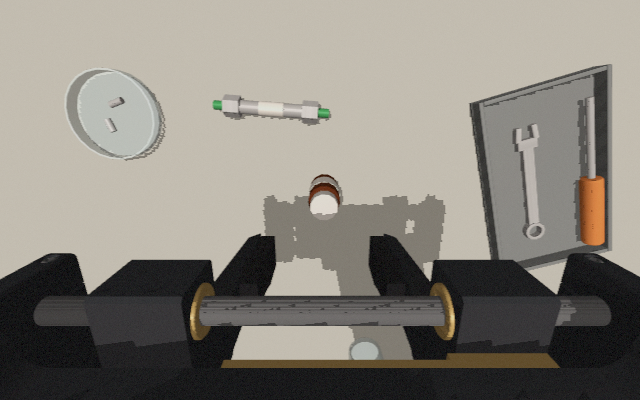

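```bash
python3 -m inch '[[0.4,[-0.1,0.1,4],0],[0.4,[-0.1,0.1,8],0],[0.4,[-0.1,0.1,10.5],0],[0.4,[-0.1,0.1,11.5],0],[0.4,[-0.1,0.1,11.5],0],[0.4,[-0.1,0.1,11.5],0],[1,[-0.1,0.1,11.5],0],[1,[-0.1,0.1,11.5],0],[1,[-0.1,0.1,11.5],0],[1,[-0.1,0.1,11.5],0],[1,[-0.1,0.1,11.5],0],[1,[-0.1,0.1,11.5],0],[1,[-0.1,0.1,11.5],0]]' 18;python3 -c "
from h import *
go(.5446,.3573,.16,-9.3)
P=viewer.camera_params('wrist')
print(np.round(r.get_state()['q'],3))"
```

```text
clock: 23.35
tool_pos: [0.4416, 0.1557, 0.0341]
eef_rot: [0.762, 0.647, -0.002, -0.003]
contact_force: [1.1, -0.5, 6.0]
opening: 0.31
clock 23.35 pos [0.4416 0.1557 0.0341] jaw -9.3 q7 -1.95 tilt [-0.007  0.002] F [ 1.1 -0.5  6. ] op 0.31
  SHIFT cm [ 21.57   6.79 -12.61] turn -0.0
[ 0.003  1.019 -0.738  2.142  1.387  0.617 -1.955]
```

```bash
python3 -m inch '[[1,[0,0,-1],0],[1,[0,0,-3],0],[1,[0,0,-6],0],[1,[0,0,-9],0],[1,[1,0.3,-11.5],0],[1,[3,0.9,-12.5],0],[1,[6,1.9,-12.5],0],[1,[10,3.1,-12.5],0],[1,[14,4.4,-12.5],0],[1,[17.5,5.5,-12.5],0],[1,[20,6.3,-12.5],0],[1,[21.3,6.7,-12.5],0],[1,[21.6,6.8,-12.5],0],[1,[21.6,6.8,-12.5],0],[1,[21.6,6.8,-12.5],0]]';python3 -c "
from h import *
go(.5446,.3573,.0395,-9.3)
P=viewer.camera_params('wrist');snap('wrist','w12')
t=np.radians(-9.3);X=np.array([.5446,.3573]);c,s=np.cos(t),np.sin(t);R=np.array([[c,-s],[s,c]])
print(np.round([proj(P,[*(X+R@[a,b]),.018]) for a,b in((-.027,.023),(.027,.023),(-.027,.127),(.027,.127))]))"
```

```text
clock: 24.85
tool_pos: [0.5442, 0.3562, 0.158]
eef_rot: [0.762, 0.647, -0.003, -0.003]
contact_force: [-0.3, -0.4, -0.5]
opening: 0.309
clock 24.85 pos [0.5442 0.3562 0.158 ] jaw -9.3 q7 -1.5 tilt [-0.009  0.001] F [-0.3 -0.4 -0.5] op 0.309
  SHIFT cm [ 0.13  0.13 11.85] turn -0.0
[[296. 164.]
 [352. 164.]
 [292.  44.]
 [356.  44.]]
```

View pics/w12.png

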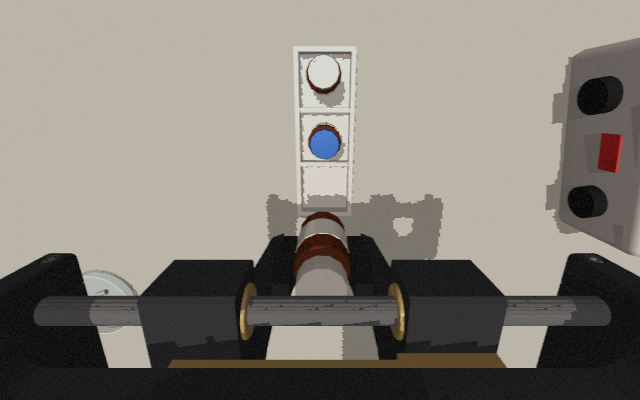

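```bash
python3 -m inch '[[1,[0.1,0.1,3],0],[1,[0.1,0.1,6.5],0],[1,[0.1,0.1,9.5],0],[1,[0.1,0.1,11],0],[1,[0.1,0.1,11.5],0],[1,[0.1,0.1,11.8],0],[1,[0.1,0.1,11.9],0],[1,[0.1,0.1,12],0],[1,[0.1,0.1,12],0],[1,[0.1,0.1,12],0]]'
```

```text
clock: 25.9
tool_pos: [0.5449, 0.3588, 0.0389]
eef_rot: [0.762, 0.647, -0.002, -0.003]
contact_force: [-1.0, -0.4, 0.4]
opening: 0.313
```

```bash
python3 -m inch '[[1,[0,0,0.1],0],[1,[0,0,0.15],0],[1,[0,0,0.15],0],[1,[0,0,0.15],0]]'; python3 -m inch '[[0.55,[0,0,-0.05],0],[0.55,[0,0,-0.05],0],[0.5,[0,0,-0.05],0],[0.5,[0,0,-0.05],0],[0.5,[0,0,-2],0],[0.5,[0,0,-5],0],[0.5,[0,0,-9],0],[0.5,[0,0,-12],0],[0.5,[0,0,-12],0],[0.5,[0,0,-12],0]]';python3 -c "
from h import *
go(.4075,.2403,.15,76)
P=viewer.camera_params('wrist');snap('wrist','w13')
print(np.round(r.get_state()['q'],3))"
```

```text
clock: 26.3
tool_pos: [0.5449, 0.3589, 0.0382]
eef_rot: [0.762, 0.647, -0.002, -0.003]
contact_force: [-1.7, -1.3, 8.5]
opening: 0.308
clock: 27.3
tool_pos: [0.5459, 0.3586, 0.1584]
eef_rot: [0.762, 0.647, -0.001, -0.003]
contact_force: [-1.0, -1.0, -0.2]
opening: 0.503
clock 27.3 pos [0.5459 0.3586 0.1584] jaw -9.3 q7 -1.5 tilt [-0.006  0.003] F [-1.  -1.  -0.2] op 0.503
  SHIFT cm [-13.92 -11.73   0.89] turn -85.3
[-0.208  0.989 -0.91   1.533  0.85   1.057 -1.5  ]
```

View pics/w13.png

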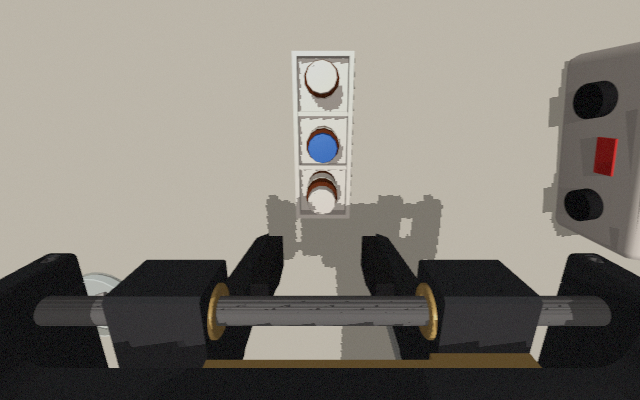

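```bash
python3 -m inch '[[0.5,[0,0,0],-8],[0.5,[-2,-2,0],-16],[0.5,[-5,-4,0],-24],[0.5,[-8,-7,0],-32],[0.5,[-11,-9.5,0],-40],[0.5,[-14,-11.7,0],-48],[0.5,[-14,-11.7,0],-56],[0.5,[-14,-11.7,0],-64],[0.5,[-14,-11.7,0],-72],[0.5,[-14,-11.7,0],-80],[0.5,[-14,-11.7,0],-85.5],[0.5,[-14,-11.7,0],-85.5],[0.5,[-14,-11.7,0],-85.5],[0.5,[-14,-11.7,0],-85.5],[0.5,[-14,-11.7,0],-85.5]]';python3 -c "
from h import *
go(.4075,.2403,.018,76.2)
P=viewer.camera_params('wrist');snap('wrist','w14');print(np.round([proj(P,[.4542, 0.2292,.0085]),proj(P,[.4075,.2403,.0085]),proj(P,[.3615, 0.2518,.0085])]))
print(np.round(r.get_state()['q'],3))"
```

```text
clock: 28.85
tool_pos: [0.4074, 0.2391, 0.1575]
eef_rot: [0.121, 0.993, 0.0, -0.004]
contact_force: [-0.7, -0.1, -0.0]
opening: 0.499
clock 28.85 pos [0.4074 0.2391 0.1575] jaw 76.1 q7 -0.46 tilt [-0.008  0.002] F [-0.7 -0.1 -0. ] op 0.499
  SHIFT cm [-0.1   0.12 13.95] turn -0.1
[[323. 231.]
 [323. 188.]
 [323. 140.]]
[ 0.041  0.955 -1.214  2.074  1.113  1.01  -0.455]
```

View pics/w14.png

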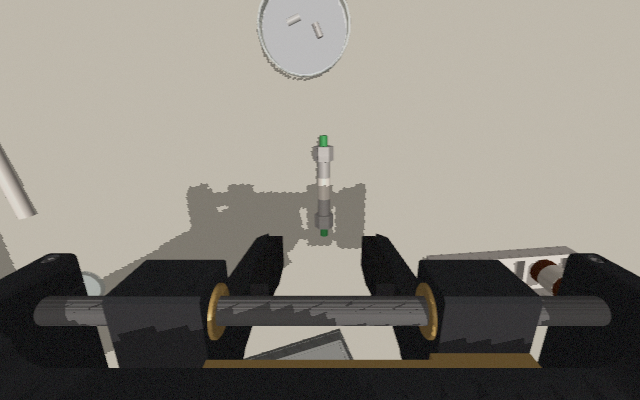

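```bash
python3 -m inch '[[0.5,[-0.1,0.1,4],0],[0.5,[-0.1,0.1,8],0],[0.5,[-0.1,0.1,11],0],[0.5,[-0.1,0.1,13],0],[0.5,[-0.1,0.1,14],0],[0.5,[-0.1,0.1,14],0],[0.5,[-0.1,0.1,14],0]]'; python3 -c "
from h import *
go(.4075,.2403,.017,76.2)
print(np.round(r.get_state()['q'],3))"
```

```text
clock: 29.6
tool_pos: [0.4078, 0.2407, 0.0184]
eef_rot: [0.121, 0.993, 0.001, -0.004]
contact_force: [0.5, -0.2, -0.6]
opening: 0.501
clock 29.6 pos [0.4078 0.2407 0.0184] jaw 76.2 q7 -0.7 tilt [-0.008  0.003] F [ 0.5 -0.2 -0.6] op 0.501
  SHIFT cm [ 0.02 -0.05  0.14] turn -0.0
[-0.048  1.184 -1.032  2.12   1.472  0.918 -0.695]
```

```bash
python3 -m inch '[[0.6,[0,0,0.15],0],[0.8,[0,0,0.15],0],[1,[0,0,0.15],0],[1,[0,0,0.15],0],[1,[0,0,0.15],0],[1,[0,0,0.15],0],[1,[0,0,0.15],0],[1,[0,0,0.15],0],[1,[0,0,0.15],0]]' 30; python3 -c "
from h import *
go(.4075,.2403,.017,76.2)"
python3 -m inch '[[1,[0,0,-1],0],[1,[0,0,-4],0],[1,[0,0,-8],0],[1,[0,0,-12],0],[1,[0,0,-15],0],[1,[0,0,-15],0],[1,[0,0,-15],0]]'; python3 -c "
from h import *
t=np.radians(-4.4);X=np.array([.5237,-.4028])+np.array([np.cos(t),np.sin(t)])*-.013
print(X);go(X[0],X[1],.17,-4.4)
snap('wrist','w15');print(np.round(r.get_state()['q'],3))"
```

```text
clock: 30.5
tool_pos: [0.4077, 0.2403, 0.0164]
eef_rot: [0.12, 0.993, 0.001, -0.004]
contact_force: [1.2, -1.6, 6.3]
opening: 0.127
clock 30.5 pos [0.4077 0.2403 0.0164] jaw 76.2 q7 -0.7 tilt [-0.008  0.002] F [ 1.2 -1.6  6.3] op 0.127
  SHIFT cm [ 0.01 -0.01 -0.06] turn -0.0
clock: 31.2
tool_pos: [0.4088, 0.2394, 0.1662]
eef_rot: [0.121, 0.993, 0.0, -0.004]
contact_force: [-0.1, 0.3, -1.0]
opening: 0.124
[ 0.51073831 -0.40180265]
clock 31.2 pos [0.4088 0.2394 0.1662] jaw 76.1 q7 -0.43 tilt [-0.007  0.002] F [-0.1  0.3 -1. ] op 0.124
  SHIFT cm [-25.25 -59.82  -0.57] turn 80.5
[ 0.04   0.932 -1.203  2.065  1.083  1.002 -0.426]
```

View pics/w15.png

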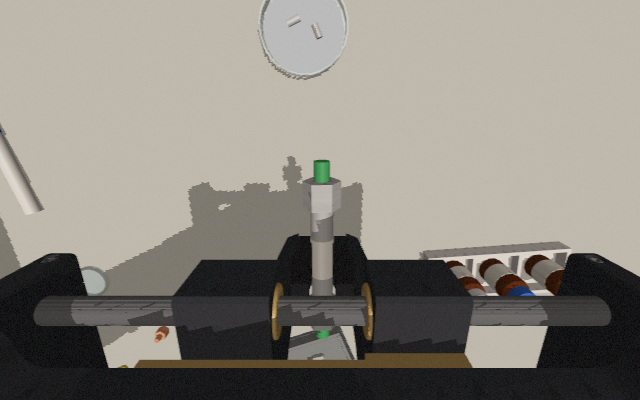

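```bash
python3 -m inch '[[1,[-0.6,-1.5,-1],0],[1,[-2,-4.5,-1],5],[1,[-3.6,-8.5,-1],10],[1,[-5.3,-12.5,-1],15],[1,[-7,-16.5,-1],20],[1,[-8.7,-20.5,-1],26],[1,[-10.4,-24.5,-1],32],[1,[-12,-28.5,-1],38],[1,[-13.7,-32.5,-1],44],[1,[-15.4,-36.5,-1],50],[1,[-17,-40.5,-1],56],[1,[-18.7,-44.5,-1],62],[1,[-20.4,-48.5,-1],68],[1,[-22,-52,-1],74],[1,[-23.5,-55.5,-1],80.5],[1,[-24.7,-58.5,-1],80.5],[1,[-25.2,-59.8,-1],80.5],[1,[-25.2,-59.8,-1],80.5],[1,[-25.2,-59.8,-1],80.5],[1,[-25.2,-59.8,-1],80.5]]'; python3 -c "
from h import *
t=np.radians(-4.4);c,s=np.cos(t),np.sin(t);R=np.array([[c,-s],[s,c]]);O=np.array([.5237,-.4028])
X=O+R@[-.013,0]
go(X[0],X[1],.0275,-4.4)
P=viewer.camera_params('wrist');snap('wrist','w16');snap('side','s16');print(np.round([proj(P,[*(O+R@[a,b]),.022]) for a,b in((-.062,.08),(.062,.08),(-.062,-.08),(.062,-.08))]));print(np.round(r.get_state()['q'],3))"
```

```text
clock: 33.25
tool_pos: [0.5104, -0.399, 0.1731]
eef_rot: [0.732, 0.681, -0.002, -0.005]
contact_force: [0.8, 0.3, -1.2]
opening: 0.125
clock 33.25 pos [ 0.5104 -0.399   0.1731] jaw -4.2 q7 -0.19 tilt [-0.009  0.004] F [ 0.8  0.3 -1.2] op 0.125
  SHIFT cm [-0.32  0.19 14.56] turn 0.2
[[273. 107.]
 [404. 108.]
 [280. 258.]
 [391. 259.]]
[ 1.057  0.985 -0.971  1.531  0.873  1.115 -0.189]
```

View pics/w16.png

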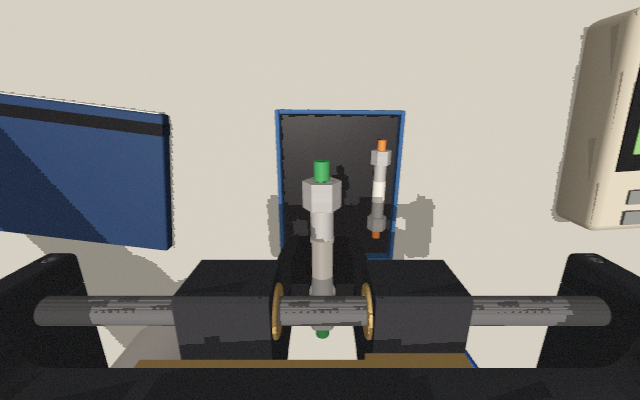

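View pics/s16.png

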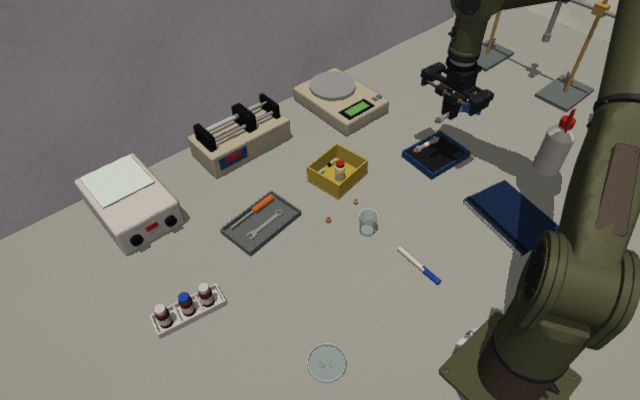

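```bash
python3 -m inch '[[1,[0,0.3,4],0],[1,[0,0.3,8],0],[1,[0,0.3,12],0],[1,[0,0.3,13.8],0],[1,[0,0.3,14.3],0],[1,[0,0.3,14.5],0],[1,[0,0.3,14.6],0],[1,[0,0.3,14.6],0],[1,[0,0.3,14.6],0]]'; python3 -c "
from h import *
go(.5107,-.4018,.0265,-4.4)"
```

```text
clock: 34.25
tool_pos: [0.513, -0.4014, 0.0291]
eef_rot: [0.733, 0.68, -0.002, -0.003]
contact_force: [0.6, 0.2, -1.0]
opening: 0.125
clock 34.25 pos [ 0.513  -0.4014  0.0291] jaw -4.3 q7 -0.31 tilt [-0.006  0.001] F [ 0.6  0.2 -1. ] op 0.125
  SHIFT cm [-0.06 -0.22  0.27] turn 0.1
```

```bash
python3 -m inch '[[1,[0,0,0.1],0],[1,[0,0,0.2],0],[1,[0,0,0.25],0],[1,[0,0,0.25],0],[1,[0,0,0.25],0]]'
```

```text
clock: 34.75
tool_pos: [0.5125, -0.4012, 0.0265]
eef_rot: [0.733, 0.68, -0.002, -0.003]
contact_force: [-1.6, 0.6, 6.7]
opening: 0.124
```

```bash
python3 -m inch '[[0.7,[0,0,0],0],[0.7,[0,0,0],0],[0.7,[0,0,0],0],[0.7,[0,0,-2],0],[0.7,[0,0,-6],0],[0.7,[0,0,-10],0],[0.6,[0,0,-15],0],[0.6,[0,0,-18],0],[0.6,[0,0,-18],0],[0.6,[0,0,-18],0]]'; python3 -c "
from h import *
snap('wrist','w17');snap('top','t17');snap('side','s17')
a=cv2.imread('pics/t17.png');b=cv2.imread('pics/s17.png')
cv2.imwrite('pics/f17.png',cv2.resize(a[120:270,150:420],None,fx=2.9,fy=2.9,interpolation=cv2.INTER_CUBIC))
cv2.imwrite('pics/g17.png',cv2.resize(b[120:350,140:480],None,fx=2.3,fy=2.3,interpolation=cv2.INTER_CUBIC))"
```

```text
clock: 35.75
tool_pos: [0.514, -0.4014, 0.2069]
eef_rot: [0.733, 0.68, -0.002, -0.003]
contact_force: [-0.9, 0.4, 0.2]
opening: 0.403
```

View pics/w17.png

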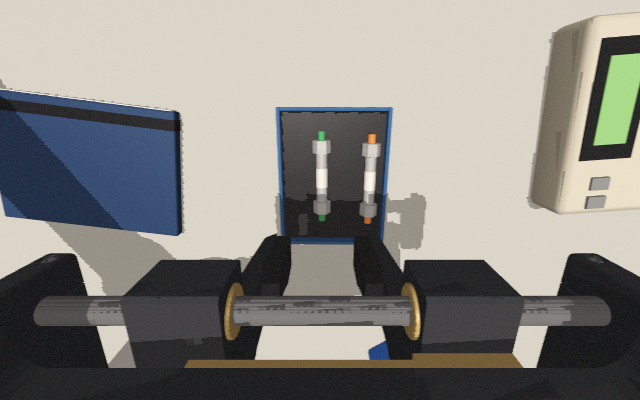

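View pics/f17.png

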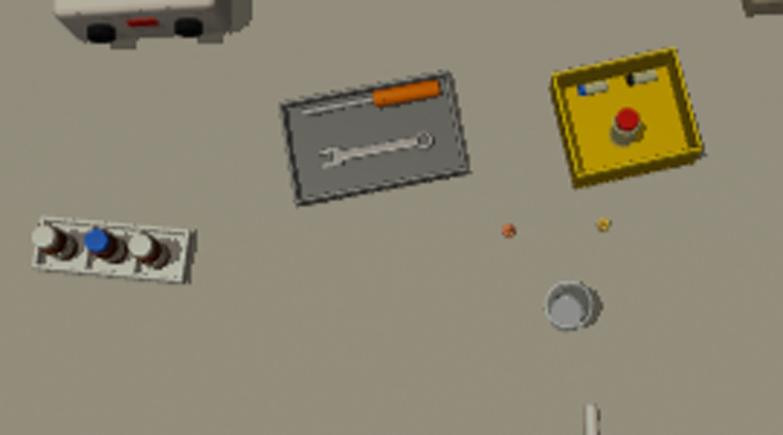

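View pics/g17.png

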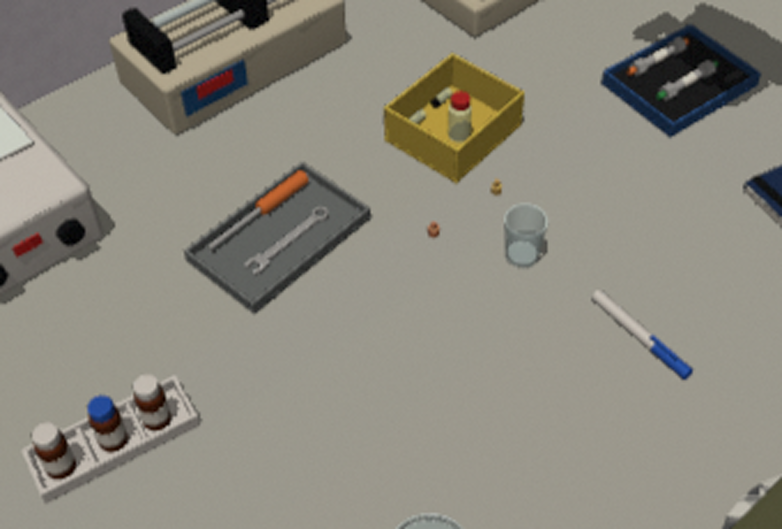

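```bash
python3 -c "
from h import *
print(r.finish_job(), r.get_state()['clock'])"
```

```text
the job is handed in; nothing more can be done
the job is handed in; nothing more can be done
```

I cleared the bench and handed the job in at about 36 s of the 125 s allowed; `r.finish_job()` gave no verdict.

- **Amber vials:** both stand upright in the two free bays. I lowered each until it touched the tray floor (7 to 9 N) before letting go.
- **Clear vial:** it stands on the floor of the yellow tub.
- **Guard column:** it lies lengthwise on the foam, beside and parallel to the stored one.
- **Wrench:** it lies flat and lengthwise on the tool tray floor.
- **Beaker:** it is at the same pixel as at the start, about (346, 225) in the top view.

The last pictures from the top, side and wrist cameras agree on all of this, with the gripper about 20 cm above the bench and clear of everything.

**What disagreed along the way:**
- **Detector errors:** the networks took the wrench for an amber vial and the column box for the clear vial. I measured those positions from the picture myself.
- **Vial tray position:** my first estimate from the top view was about 4 mm off along its length. I corrected it with the wrist camera before setting the first vial down.
- **Wrench grip:** a wrist joint reached its limit, so the gripper stopped about 2 mm higher than planned and held only the top of the shaft. The grip held all the way.

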